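# Core-temperature check of a mate gourd with a stem thermometer

## Task

Lift the stem thermometer out of its wooden holder and first check it on the metal reference puck: point the stem straight at the middle of the puck's face with the tip about 5 cm away, without touching it, and keep it steady for 2 seconds. Then lower the stem upright through the collar hole in the mate gourd's lid, never touching the gourd or its lid, until the tip is about 4 cm below the collar's mouth, and finish there: still holding the thermometer still, upright and centred in the hole. Leave everything else where it stands.

Things in the scene. Friction and masses are not known exactly. Their poses are not given: they have to be found in the camera images.
- thermometer: Stem thermometer, 150 mm long, 63 to 117 g, loose, upright in the holder at the start: round steel stem, 8 mm thick and 90 mm long, below a white plastic head, a box 36 (own x) by 22 (own y) by 60 mm high on the same axis. Origin at the stem's tip, own z from the tip up the stem to the head (z = 90 to 150 mm). The sensor looks out of the tip along -z.
- head_grip (a point): Middle of the thermometer's head, on its axis, 125 mm above the tip: the place to grasp it, across the 22 mm side (closing along the thermometer's own y).
- stem_tip (a point): The tip of the thermometer's stem, on its axis (the origin of thermometer).
- holder: Wooden holder, fixed on the turntable, 100 mm high: 74 by 74 mm base, two cheeks, and a top plate 60 by 74 mm, 12 mm thick, with a 16 mm hole in its middle. Origin at the centre of its underside, z up. The thermometer's head rests on the top plate, its stem hangs through the hole with the tip 10 mm above the underside; lift it 92 mm or more straight up to clear the holder.
- gourd: White ceramic mate gourd, round, 90 mm wide, 106 mm high in all, 0.45 kg, loose on the turntable. Dark wooden lid, 76 mm across, top at 90 mm, does not come off; in its middle a collar of 34 mm outer diameter, top at 106 mm, with an upright round bore 20 mm wide (at least 18 mm clear) and 16 mm deep, then 22 mm wide through the 8 mm lid into the hollow. Inner floor at 5 mm. Origin at the centre of its underside.
- gourd_mouth (a point): Centre of the mouth of the gourd's collar bore, level with the collar's top, 106 mm above the gourd's underside.
- puck: Low round aluminium reference puck, 60 mm in diameter and 14 mm high with a raised rim 4 mm wide, loose on the turntable, 0.12 kg. Origin at the centre of its underside, z up.
- puck_face (a point): Centre of the puck's recessed flat face, 10 mm above its underside; the point to aim at.
- turntable: Round bamboo turntable, 400 mm in diameter, its top at 28 mm; it is locked and does not turn. Origin at the centre of its underside on the work surface. It carries holder, gourd, puck, canister, shaker and spoon rest; holder, gourd and puck stand about 105 mm from its centre, in any order, 0.19 m apart.
- canister: Red plastic canister with snap lid, 80 mm in diameter, 116 mm high, loose on the turntable. Origin at the centre of its underside. A bystander.
- shaker: Stubby glass shaker with steel cap, 58 mm in diameter, 84 mm high, loose on the turntable. Origin at the centre of its underside. A bystander.
- spoon_rest: Wooden spoon rest, 52 by 140 by 16 mm with a groove along its own y, loose on the turntable. Origin at the centre of its underside. A bystander.
- bombilla: Steel bombilla (drinking straw), about 150 mm long, lying in the spoon rest's groove. A bystander.
- mug: Blue ceramic mug, 84 mm across, 92 mm high, on the tiles to the left of the turntable. Origin at the centre of its underside. A bystander.
- jar: Amber glass jar, 72 mm across, 110 mm high, on the tiles to the right of the turntable. Origin at the centre of its underside. A bystander.

How it is judged (in metres and radians):
On the way, in this order (a step that is already met when the one before it is completed fails the run):
1. the thermometer is held, its tip clear above the holder (contact force between the fingers and thermometer above 1 N and z of stem_tip in the frame of holder above 0.102 m), for 0.05 s.
2. the held thermometer points at the puck's face within 8.5 mm of its middle (along each of its own x and y), tip 25 to 85 mm away, steady for 1 s (contact force between the fingers and thermometer above 1 N and x of puck_face in the frame of thermometer between -0.0085 and 0.0085 m and y of puck_face in the frame of thermometer between -0.0085 and 0.0085 m and z of puck_face in the frame of thermometer between -0.085 and -0.025 m and linear speed of thermometer below 0.03 m/s and contact force between thermometer and puck below 0.05 N), for 1 s.
At the end, for the whole second after the job is handed in: The thermometer is held still in the fingers, upright within 4 degrees, its tip 28 to 52 mm below the collar's mouth and within 4 mm of the bore's axis, touching nothing of the gourd; gourd and puck within 10 mm and the bystanders within 15 mm of where they began (contact force between the fingers and thermometer above 1 N and z of stem_tip in the frame of gourd_mouth between -0.052 and -0.028 m and horizontal distance between stem_tip and gourd_mouth below 0.004 m and angle between thermometer's own z axis and vertical below 0.07 rad and contact force between thermometer and gourd below 0.05 N and linear speed of thermometer below 0.02 m/s and angle between gourd's own z axis and vertical below 0.03 rad and distance of each of gourd, puck from where it was at the start of the episode below 0.01 m and distance of each of canister, shaker, spoon_rest, bombilla, mug, jar from where it was at the start of the episode below 0.015 m); the arm keeps its last pose, push and grip.
It fails at once if the thermometer touches the gourd, its lid or the bore (contact force between thermometer and gourd above 0.2 N).
It fails at once if the thermometer touches the puck (contact force between thermometer and puck above 0.2 N).
It fails at once if the gourd or the puck is pushed away by 10 mm (distance of any of gourd, puck from where it was at the start of the episode above 0.01 m).
It fails at once if a bystander is moved by 15 mm (distance of any of canister, shaker, spoon_rest, bombilla, mug, jar from where it was at the start of the episode above 0.015 m).
It also fails if it takes over 53 s, if anything falls off the work surface, if the arm or the gripper's body presses on something with over 40 N, if the wrist force passes 120 N, or if a joint passes its speed limit or range.

## Robot

A 6-joint arm with a two-finger parallel gripper is mounted at the origin on the work surface. World frame = base frame: x ahead of the robot, y to its left, z up, the work surface at z = 0. Lengths are in m, angles in degrees, forces in N, time in s.
With the tool pointing down it reaches from about 0.275 to 0.775 m from the base axis. Payload 14.6 kg.
Tool frame: the origin (TCP) lies on the centre line of the jaws, within the pads' length; the fingertips stand r.finger_overhang ahead of it and the grasp point (between the pads) lies 3 mm ahead of it (r.finger_overhang is the distance from the TCP to the fingertips, in m); z points along the fingers, y is the direction in which the jaws open and shut (so a half turn about z gives the same grasp; the last joint's range is limited). The gripper opens to 85 mm and grips with 20 to 120 N. Pads are 22 mm wide; open, the fingers measure 114 mm over their backs; the gripper's body (76 mm by 85 mm) begins 54 mm behind the grasp point. The pads swing forward as they close: fully open they stand 13 mm farther back than shut.
Start: joints at [59.227, 15.075, -2.767, 72.158, 0, 81.102], TCP at [0.196, 0.487, 0.253] pointing down, gripper open.
Joint ranges: [-151.79, 151.79], [-50.71, 97.33], [-67.44, 78.34], [-121.81, 120.89], [-77.56, 73.72], [-180, 180]. Speed limits (degrees/s): [108.29, 108.29, 147.25, 159.86, 180, 180].

## Interface

Orientations are given as a 3x3 rotation matrix whose columns are the frame's x, y, z axes.
In Python, from cell import state, cams, workorder, r gives the robot as it stands.
- The arm moves only by the tool carry_out, never from a script. Its arguments are lists of equal length, an entry for each row: "hand": the finger opening in mm, from 0 to 85.4; "translation": the shift along the tool's x, y, z in mm, a list of three; "turn": the turn, a rotation vector about the tool's x, y, z in rad, a list of three. A call has 1 to 12 rows; each row is the pose to reach, as a shift and turn from the pose commanded when the call began, along the tool's axes at that moment; what a row does not reach only later rows make up. A row lasts 1/8 s, in which the tool goes at most 62.5 mm and 10.7 degrees, less where a joint would pass 70% of its speed; a pose out of reach is approached as far as the arm can. A call with a gripper value outside its range is refused whole. The fingers move at their own pace and stop on an object; the grip force is fixed at half the most. Time passes only in rows, so rows that repeat a pose let the fingers close. It gives the time, the measured TCP pose, the force and the opening at its end, in the units of the state.
- state(): the state, without advancing time (a new reading comes with each control period).
- cams.capture(name): name is "scene" or "top" or "wrist"; returns a dict with "color" (384x512x3 uint8, red, green, blue), "fovy" (degrees; the focal length in pixels is half the picture's height over the tangent of half this angle, whatever the lens; pixels are square), "cx", "cy" (the principal point, pixels), "cam_to_world" (4x4, takes a point from camera to world coordinates). Camera axes: x right, y up, looking along -z (the intrinsics and any distortion apply to the point x, -y, -z); pixel columns grow to the right and rows downward; lengths in m; the calibration is good to about 2 mm. A picture is of the moment at which its call begins. There is no depth.
- workorder.sign_off(): hands the job in, once; it reports no verdict.
The state is a dict: "clock": time; "joints": joint angles; "joint_velocities": joint speeds; "tau": joint torques, N m; "tcp_pos": TCP position; "tool_rot": TCP orientation; "ft_force": force on the tool from outside, world axes, zero at the start; "wrist_torque": the same for the moment, N m; "gripper_width": finger opening in m.
Only numpy, scipy, OpenCV 4.12 (cv2) and the standard library are available. Lean on these libraries where they do the work, as an engineer would, in place of code of your own. Each camera call takes 0.05 s, during which the arm holds its last target. There are 200 camera calls.

## Working session

There is one attempt and no reset: what is moved stays moved. The work goes in short steps, Python scripts to look and compute and a tool call to move; the robot and the scene stay as the last step left them, time stands still between calls to the robot, and variables do not carry over. Pictures are saved under pics/ and viewed, about 8 in all and at most 12, crops included, and the job is handed in when it is done.

Besides the shell and the picture viewer there is one more tool, called after ">>>" as name(argument=value, ...), one argument or row to a line, values as JSON. carry_out: Moves the arm, as the interface text tells. Its arguments: {"type":"object","properties":{"hand":{"type":"array","items":{"type":"number"}},"translation":{"type":"array","items":{"type":"array","items":{"type":"number"}}},"turn":{"type":"array","items":{"type":"array","items":{"type":"number"}}}},"required":["hand","translation","turn"]}

```bash
ls; mkdir -p pics; python3 - <<'E'
from cell import state,cams,r
import cv2,numpy as np
s=state();print(s['clock'],s['tcp_pos'],s['tool_rot'],s['gripper_width'],r.finger_overhang)
for n in ('scene','top'):
    c=cams.capture(n);print(n,{k:(v.tolist() if hasattr(v,'tolist') else v) for k,v in c.items() if k!='color'})
    cv2.imwrite(f'pics/{n}1.png',c['color'][:,:,::-1])
E
```

```text
pics
0.0 [0.19547549 0.48699045 0.25283451] [[-9.27998288e-01  3.72584048e-01 -5.51688944e-04]
 [ 3.72584413e-01  9.27997874e-01 -8.94909656e-04]
 [ 1.78537105e-04 -1.03602533e-03 -9.99999447e-01]] 0.08514175359725268 0.022
scene {'fovy': 50.81002467891908, 'cx': 258.16690953764083, 'cy': 197.55187903574955, 'cam_to_world': [[-0.45401600617532156, -0.6862762873171957, 0.568237911092472, 1.1749775989709004], [0.8908978596445075, -0.3403168825601758, 0.3008079505687286, 0.32445529040571724], [-0.013056409056305215, 0.6428135631041471, 0.7659113873496757, 0.9334937591792786], [0.0, 0.0, 0.0, 1.0]]}
top {'fovy': 44.25479013813279, 'cx': 257.02589939399553, 'cy': 194.22746764354457, 'cam_to_world': [[0.020871021509115562, 0.9903349634681746, -0.13711695954058853, 0.3598373805097293], [-0.999677756710733, 0.02265375823531286, 0.011453819258779753, 0.018944026338031415], [0.014449332128608404, 0.13683372161242036, 0.990488641747462, 1.6494839240819201], [0.0, 0.0, 0.0, 1.0]]}
```

View pics/scene1.png

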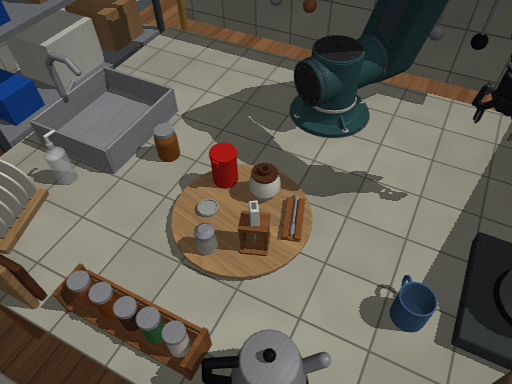

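View pics/top1.png

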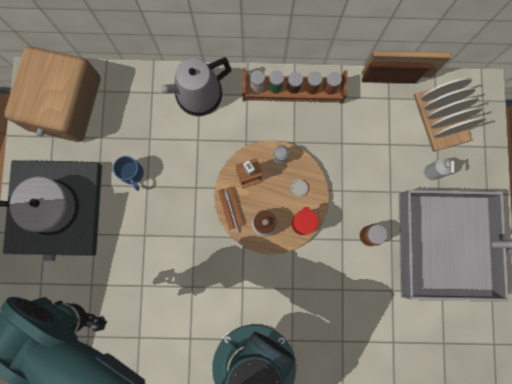

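The top view shows the holder with thermometer at about (249,172), gourd (265,222), puck (299,188), canister (306,222), shaker (281,155) and spoon rest (231,210). The scene view agrees with this layout. Next I'll enlarge both to measure.

```bash
cat >h.py <<'E'
import numpy as np,cv2
from cell import state,cams,r
def K(c):
    f=c['color'].shape[0]/2/np.tan(np.radians(c['fovy']/2));return f
def ray(c,u,v):
    f=K(c);T=np.array(c['cam_to_world']);d=T[:3,:3]@np.array([(u-c['cx'])/f,-(v-c['cy'])/f,-1]);return T[:3,3],d
def atz(c,u,v,z):
    o,d=ray(c,u,v);return o+d*(z-o[2])/d[2]
def proj(c,p):
    T=np.array(c['cam_to_world']);q=T[:3,:3].T@(np.array(p,float)-T[:3,3]);f=K(c)
    return np.array([c['cx']+f*q[0]/-q[2],c['cy']-f*q[1]/-q[2]])
E
python3 - <<'E'
from h import *
a=cv2.imread('pics/top1.png')[135:255,208:338];b=cv2.imread('pics/scene1.png')[140:275,168:318]
a=cv2.resize(a,None,fx=5,fy=5,interpolation=2);b=cv2.resize(b,None,fx=5,fy=5,interpolation=2)
cv2.imwrite('pics/a.png',a);cv2.imwrite('pics/b.png',b[:600]);
E
```

```text
(no output)
```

View pics/a.png

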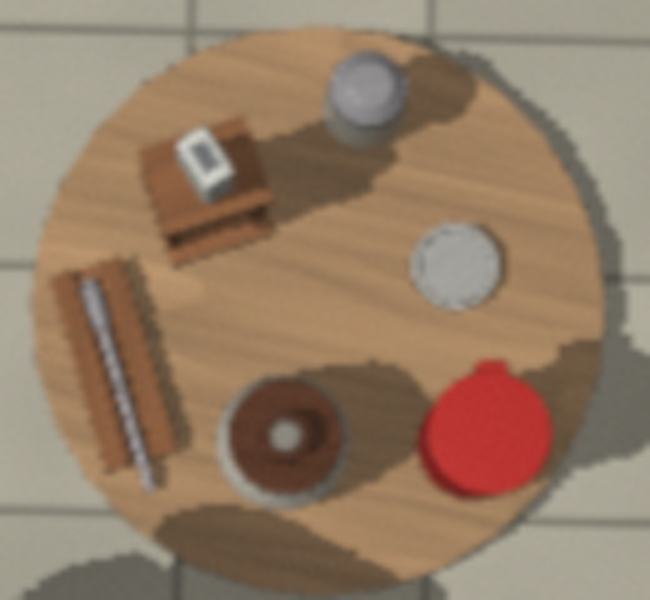

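```bash
python3 - <<'E'
from h import *
c=cams.capture('top')
P=lambda x,y,z:atz(c,208+(x+.5)/5-.5,135+(y+.5)/5-.5,z)
for n,x,y,z in [('headtop',205,160,.188),('e1',207,127,.188),('e2',234,183,.188),('f1',177,146,.188),('p0',140,150,.128),('p1',245,120,.128),('p2',272,195,.128),('p3',165,238,.128),('puck',457,266,.042),('mouth',286,436,.134),('can',488,430,.144),('shaker',370,87,.112),('tt',320,311,.028),('spoon',117,365,.044)]:
    print(n,P(x,y,z).round(4))
E
```

```text
headtop [0.6494 0.0304 0.188 ]
e1 [0.6706 0.0296 0.188 ]
e2 [0.6351 0.0118 0.188 ]
f1 [0.6579 0.0483 0.188 ]
p0 [0.6669 0.0736 0.128 ]
p1 [0.6886 0.0052 0.128 ]
p2 [ 0.639  -0.0135  0.128 ]
p3 [0.6088 0.0558 0.128 ]
puck [ 0.608  -0.1439  0.042 ]
mouth [ 0.4807 -0.0254  0.134 ]
can [ 0.4866 -0.1543  0.144 ]
shaker [ 0.7165 -0.0777  0.112 ]
tt [ 0.5765 -0.0505  0.028 ]
spoon [0.5339 0.0883 0.044 ]
```

View pics/b.png

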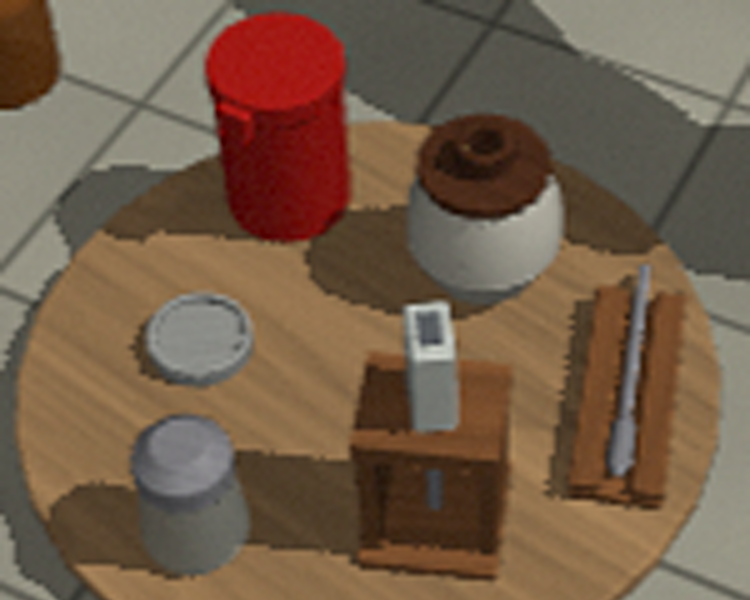

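The scene crop agrees: head top (430,331), puck (200,336), collar mouth (487,143). The thermometer is near (0.650, 0.030) with its yaw at about 27°. I'll move above it, then look again with the wrist camera.

>>> carry_out(
  hand=[85,85,85,85,85,85,85,85,85,85,85,85],
  translation=[
    [-54,-23,-77],
    [-108,-46,-77],
    [-162,-69,-77],
    [-216,-92,-77],
    [-270,-115,-77],
    [-324,-138,-77],
    [-378,-161,-77],
    [-432,-184,-77],
    [-486,-207,-77],
    [-540,-230,-77],
    [-592,-255,-77],
    [-592,-255,-77],
  ],
  turn=[
    [0,0,-0.08],
    [0,0,-0.16],
    [0,0,-0.24],
    [0,0,-0.32],
    [0,0,-0.4],
    [0,0,-0.48],
    [0,0,-0.56],
    [0,0,-0.64],
    [0,0,-0.72],
    [0,0,-0.8],
    [0,0,-0.855],
    [0,0,-0.855],
  ],
)

```text
clock: 1.65
tcp_pos: [0.6519, 0.0269, 0.3281]
tool_rot: [[-0.891, -0.453, -0.002], [-0.453, 0.891, -0.0], [0.002, 0.001, -1.0]]
ft_force: [0.4, 0.9, 0.3]
gripper_width: 0.0853
```

```bash
python3 - <<'E'
from h import *
s=state();print(s['clock'],s['tcp_pos'],s['tool_rot'].round(4) if hasattr(s['tool_rot'],'round') else s['tool_rot'],s['joints'])
c=cams.capture('wrist');print(c['fovy'],c['cx'],c['cy'],np.array(c['cam_to_world']).round(4).tolist())
for p in [(.65,.03,.188),(.651,.03,.128),(.608,-.144,.038),(.481,-.0254,.134)]: print(p,proj(c,p))
cv2.imwrite('pics/w1.png',c['color'][:,:,::-1])
c=cams.capture('scene')
P=lambda x,y,z:atz(c,168+(x+.5)/5-.5,140+(y+.5)/5-.5,z).round(4)
print(P(430,331,.188),P(200,336,.042),P(487,143,.134))
E
```

```text
1.65 [0.65187786 0.02690021 0.32813769] [[-8.914e-01 -4.532e-01 -2.300e-03]
 [-4.532e-01  8.914e-01 -2.000e-04]
 [ 2.100e-03  9.000e-04 -1.000e+00]] [-4.77748689e+00  2.88152783e+01  3.05454428e+01  9.18588101e+01
 -2.19098878e-02 -3.17283061e+01]
67.63232776945537 255.21241383472335 189.4910688534755 [[-0.4538, -0.8474, -0.2756, 0.5803], [0.8911, -0.4311, -0.1416, -0.0093], [0.0012, -0.3098, 0.9508, 0.448], [0.0, 0.0, 0.0, 1.0]]
(0.65, 0.03, 0.188) [258.43022637 184.6648376 ]
(0.651, 0.03, 0.128) [257.41351862 170.06468189]
(0.608, -0.144, 0.038) [154.38354297  67.04213342]
(0.481, -0.0254, 0.134) [287.52024029 -11.31530003]
[0.6494 0.0336 0.188 ] [ 0.6076 -0.1384  0.042 ] [ 0.4796 -0.0205  0.134 ]
```

View pics/w1.png

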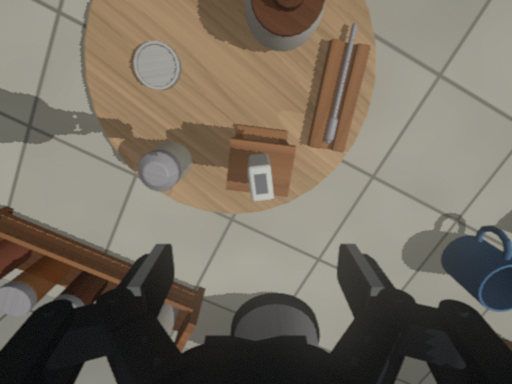

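The wrist view shows the head top at about (261,183), puck (157,65), shaker (160,170), and part of the gourd lid at the top near (287,0). I'll zoom in on the head to get its yaw and centre.

```bash
python3 - <<'E'
from h import *
a=cv2.imread('pics/w1.png')[140:215,220:310]
cv2.imwrite('pics/w1c.png',cv2.resize(a,None,fx=8,fy=8,interpolation=2))
E
```

```text
(no output)
```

View pics/w1c.png

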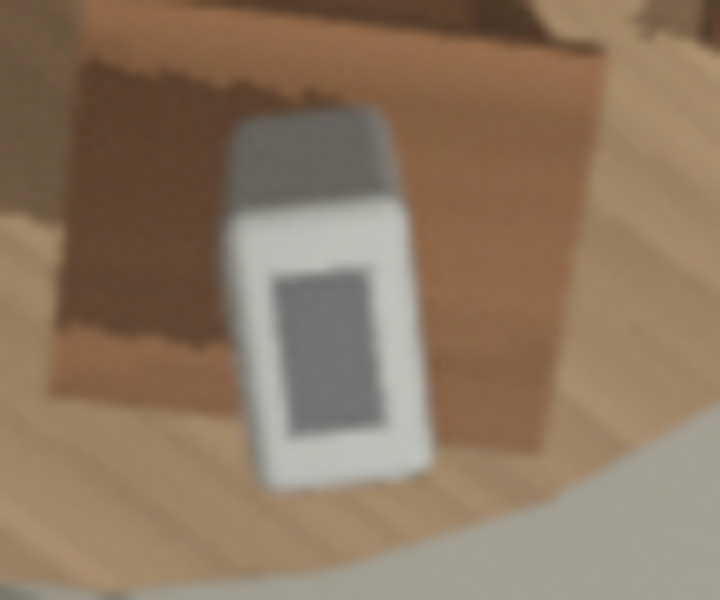

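```bash
python3 - <<'E'
from h import *
c=cams.capture('wrist')
P=lambda x,y,z:atz(c,220+(x+.5)/8-.5,140+(y+.5)/8-.5,z)
h=[P(x,y,.188) for x,y in [(232,213),(404,200),(432,465),(265,490)]]
print(np.mean(h,0),[np.linalg.norm(h[i]-h[i-1]) for i in range(4)])
d=h[0]+h[1]-h[2]-h[3];e=h[0]+h[3]-h[1]-h[2]
print(np.degrees(np.arctan2(d[1],d[0])),np.degrees(np.arctan2(e[1],e[0])))
g=[P(x,y,.128) for x,y in [(82,15),(605,48),(545,452),(50,398)]];print(np.mean(g,0),[np.linalg.norm(g[i]-g[i-1]) for i in range(4)])
m=np.mean(h,0);s=state();R=np.array(s['tool_rot']);print(s['tcp_pos'],R.T@(np.array([m[0],m[1],.160])-s['tcp_pos']))
E
```

```text
[0.64572792 0.03451904 0.188     ] [np.float64(0.03470937044579499), np.float64(0.02013467687930626), np.float64(0.03306779641829153), np.float64(0.020488179582496505)]
-146.41170798403158 -56.17230421372344
[0.64721086 0.03463942 0.128     ] [np.float64(0.05667705599926247), np.float64(0.07347998819943283), np.float64(0.060491520074133505), np.float64(0.07378220028719898)]
[0.6496388  0.03039698 0.33019021] [0.00155775 0.00538774 0.17019266]
```

>>> carry_out(
  hand=[85,85,85,85,85,85,85,85],
  translation=[
    [1.3,1.8,30],
    [1.3,1.8,65],
    [1.3,1.8,100],
    [1.3,1.8,130],
    [1.3,1.8,150],
    [1.3,1.8,160],
    [1.3,1.8,164],
    [1.3,1.8,164],
  ],
  turn=[
    [0,0,-0.115],
    [0,0,-0.115],
    [0,0,-0.115],
    [0,0,-0.115],
    [0,0,-0.115],
    [0,0,-0.115],
    [0,0,-0.115],
    [0,0,-0.115],
  ],
)

```text
clock: 2.8
tcp_pos: [0.6481, 0.0312, 0.1669]
tool_rot: [[-0.832, -0.555, 0.001], [-0.555, 0.832, -0.0], [-0.001, -0.0, -1.0]]
ft_force: [-0.7, 0.3, -0.5]
gripper_width: 0.0853
```

>>> carry_out(
  hand=[50,30,15,10,10,10,10,10],
  translation=[
    [0,0,0],
    [0,0,0],
    [0,0,0],
    [0,0,0],
    [0,0,0],
    [0,0,0],
    [0,0,0],
    [0,0,0],
  ],
  turn=[
    [0,0,0],
    [0,0,0],
    [0,0,0],
    [0,0,0],
    [0,0,0],
    [0,0,0],
    [0,0,0],
    [0,0,0],
  ],
)

```text
clock: 3.8
tcp_pos: [0.6481, 0.031, 0.1665]
tool_rot: [[-0.832, -0.555, 0.0], [-0.555, 0.832, -0.0], [-0.0, -0.0, -1.0]]
ft_force: [-0.3, -0.3, 5.2]
gripper_width: 0.0214
```

>>> carry_out(
  hand=[10,10,10,10,10,10,10,10,10,10],
  translation=[
    [0,0,-8],
    [0,0,-20],
    [0,0,-35],
    [0,0,-52],
    [0,0,-70],
    [0,0,-88],
    [0,0,-105],
    [0,0,-120],
    [0,0,-130],
    [0,0,-130],
  ],
  turn=[
    [0,0,0],
    [0,0,0],
    [0,0,0],
    [0,0,0],
    [0,0,0],
    [0,0,0],
    [0,0,0],
    [0,0,0],
    [0,0,0],
    [0,0,0],
  ],
)

```text
clock: 5.05
tcp_pos: [0.6483, 0.031, 0.2971]
tool_rot: [[-0.832, -0.555, 0.001], [-0.555, 0.832, -0.0], [-0.001, -0.001, -1.0]]
ft_force: [-0.0, 0.2, -0.7]
gripper_width: 0.0211
```

```bash
python3 - <<'E'
from h import *
s=state();print(s['clock'],s['tcp_pos'],s['gripper_width'],s['ft_force'])
ims=[]
for n in ('wrist','top','scene'):
    c=cams.capture(n);p=s['tcp_pos'];R=np.array(s['tool_rot'])
    tip=np.array(p)+R@[0,0,.128];print(n,'tip',proj(c,tip),'headtop',proj(c,np.array(p)+R@[0,0,-.022]))
    im=c['color'][:,:,::-1].copy();cv2.imwrite(f'pics/{n}2.png',im)
    if n=='wrist':
        W=im;print(np.array(c['cam_to_world']).round(4).tolist())
    if n=='scene':
        u,v=proj(c,tip).astype(int);S=cv2.resize(im[max(v-48,0):v+32,u-50:u+50],None,fx=4,fy=4,interpolation=2)[:320,:400]
cv2.imwrite('pics/m2.png',np.hstack([W[:320],S[:320,:280]]))
E
```

```text
5.05 [0.64825407 0.03096387 0.29710304] 0.021114602438077994 [-0.01053882  0.20482458 -0.72928278]
wrist tip [254.68190306 188.52915955] headtop [254.21593651 301.05445514]
[[-0.5554, -0.7898, -0.2603, 0.581], [0.8316, -0.5276, -0.1735, -0.0134], [-0.0004, -0.3128, 0.9498, 0.4168], [0.0, 0.0, 0.0, 1.0]]
top tip [248.44421268 168.04151204] headtop [248.24990677 158.10096494]
scene tip [252.99709771 210.0635545 ] headtop [251.43423513 166.25485919]
```

View pics/m2.png

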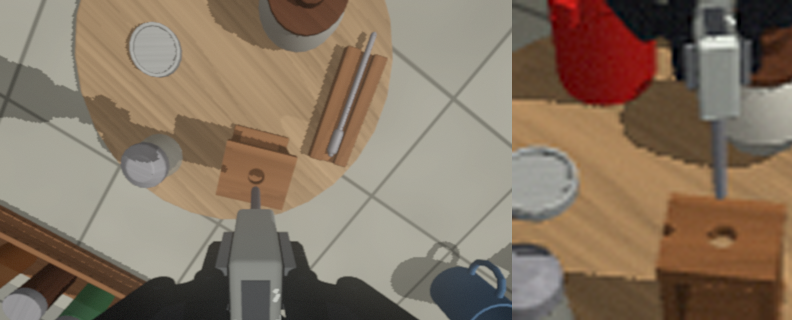

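The wrist view shows the tip at (255,188), matching the prediction of (254.7,188.5). The scene view has it about 2 px off, and correcting for that brings scene into line with the top camera. Next I'll move above the puck.

>>> carry_out(
  hand=[10,10,10,10,10,10,10,10,10,10,10,10],
  translation=[
    [7,-7,0],
    [22,-21,0],
    [41,-39,0],
    [61,-58,0],
    [81,-77,0],
    [100,-96,10],
    [116,-111,20],
    [125,-120,32],
    [129,-123.7,42],
    [129.4,-123.7,48],
    [129.4,-123.7,50],
    [129.4,-123.7,50],
  ],
  turn=[
    [0,0,0],
    [0,0,0],
    [0,0,0],
    [0,0,0],
    [0,0,0],
    [0,0,0],
    [0,0,0],
    [0,0,0],
    [0,0,0],
    [0,0,0],
    [0,0,0],
    [0,0,0],
  ],
)

```text
clock: 6.7
tcp_pos: [0.6092, -0.1432, 0.2464]
tool_rot: [[-0.832, -0.555, 0.0], [-0.555, 0.832, -0.0], [-0.0, -0.0, -1.0]]
ft_force: [-0.3, 0.7, -0.6]
gripper_width: 0.0213
```

```bash
python3 - <<'E'
from h import *
s=state();print(s['clock'],s['tcp_pos'])
p=np.array(s['tcp_pos']);R=np.array(s['tool_rot']);tip=p+R@[0,0,.1285]
c=cams.capture('wrist');print('tip',tip,proj(c,tip),'puckguess',proj(c,(.609,-.1437,.042)),proj(c,(tip[0],tip[1],.042)))
im=c['color'][:,:,::-1]
cv2.imwrite('pics/w3.png',cv2.resize(im[90:210,180:330],None,fx=5,fy=5,interpolation=2))
np.save('T3.npy',c['cam_to_world'])
E
```

```text
6.7 [ 0.60916446 -0.14318884  0.24643578]
tip [ 0.60919416 -0.14319709  0.11793578] [254.7118818  188.37234831] puckguess [254.53426189 167.85505494] [254.80137146 168.22454409]
```

View pics/w3.png

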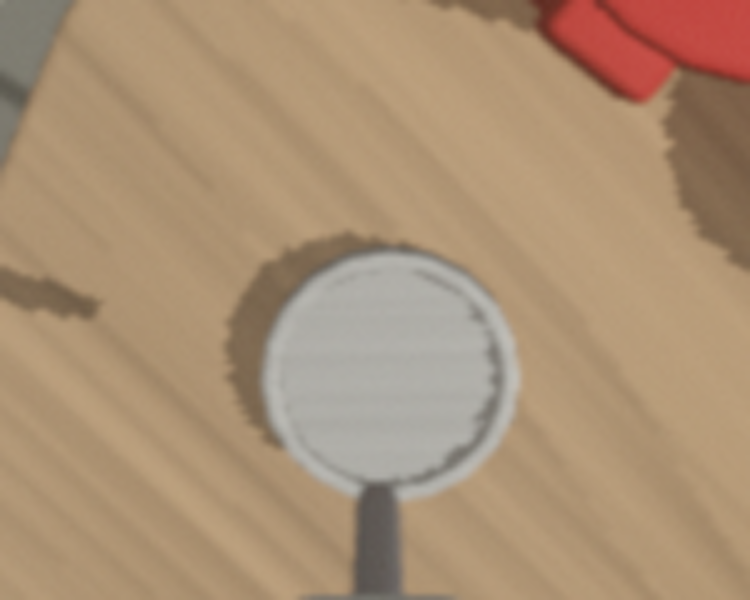

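The tip is at (255.2,187.9), as predicted. The puck rim centre is at (257.8,164.2), a few mm beyond my estimate. I'll correct by (+4,+3) mm, lower to about 52 mm above the face, and check numerically.

>>> carry_out(
  hand=[10,10,10,10,10,10],
  translation=[
    [2,1.5,4],
    [4,3,12],
    [4,3,20],
    [4,3,26],
    [4,3,28],
    [4,3,28],
  ],
  turn=[
    [0,0,0],
    [0,0,0],
    [0,0,0],
    [0,0,0],
    [0,0,0],
    [0,0,0],
  ],
)

```text
clock: 7.5
tcp_pos: [0.604, -0.1435, 0.2182]
tool_rot: [[-0.832, -0.555, -0.0], [-0.555, 0.832, 0.0], [0.0, 0.0, -1.0]]
ft_force: [-0.1, -1.5, -1.0]
gripper_width: 0.0215
```

```bash
python3 - <<'E'
from h import *
def puck(c,u,v,w=35):
    im=c['color'];x0,y0=int(u)-w,int(v)-w
    hsv=cv2.cvtColor(im,cv2.COLOR_RGB2HSV)[y0:y0+2*w,x0:x0+2*w]
    m=((hsv[...,1]<40)&(hsv[...,2]>130)).astype(np.uint8)
    n,l,st,ce=cv2.connectedComponentsWithStats(m);k=1+np.argmax(st[1:,4])
    pts=cv2.findContours((l==k).astype(np.uint8),0,cv2.CHAIN_APPROX_NONE)[0][0]
    h=cv2.convexHull(pts);e=cv2.fitEllipse(h);return np.array(e[0])+[x0,y0],e[1]
s=state();p=np.array(s['tcp_pos']);R=np.array(s['tool_rot']);tip=p+R@[0,0,.1285];print(s['clock'],tip)
for n in ('wrist',):
    c=cams.capture(n);u,v=proj(c,(tip[0],tip[1],.042));print(u,v)
    e,ax=puck(c,u,v-5);q=atz(c,*e,.042);print(n,e,ax,q,'tool d',R.T@(q-tip))
    cv2.imwrite('pics/w4.png',c['color'][:,:,::-1])
c=cams.capture('top');c0=dict(c);c0['color']=cv2.imread('pics/top1.png')[:,:,::-1]
e,ax=puck(c0,299,188,14);print('top',e,ax,atz(c,*e,.042))
c=cams.capture('scene');c0=dict(c);c0['color']=cv2.imread('pics/scene1.png')[:,:,::-1]
e,ax=puck(c0,208,207,16);print('scene',e,ax,atz(c,*e,.042))
E
```

```text
7.5 [ 0.60401253 -0.14345515  0.08970005]
254.75907175331002 174.6060512492834
wrist [255.35416794 174.73297119] (53.181800842285156, 55.489994049072266) [ 0.60377616 -0.14284832  0.042     ] tool d [-0.00014396  0.00063303  0.04770008]
top [298.64449787 187.76809406] (16.463289260864258, 17.092405319213867) [ 0.60812745 -0.14265178  0.042     ]
scene [206.9146719 206.8045578] (14.716547966003418, 19.32991600036621) [ 0.6085072  -0.14015544  0.042     ]
```

The wrist says it is centred within 1 mm. The top view disagrees by about 4 mm, but that is still inside the tolerance. I'll hold for 2.5 s.

>>> carry_out(
  hand=[10,10,10,10,10,10,10,10,10,10,10,10],
  translation=[
    [-1,0,0],
    [-1,0,0],
    [-1,0,0],
    [-1,0,0],
    [-1,0,0],
    [-1,0,0],
    [-1,0,0],
    [-1,0,0],
    [-1,0,0],
    [-1,0,0],
    [-1,0,0],
    [-1,0,0],
  ],
  turn=[
    [0,0,0],
    [0,0,0],
    [0,0,0],
    [0,0,0],
    [0,0,0],
    [0,0,0],
    [0,0,0],
    [0,0,0],
    [0,0,0],
    [0,0,0],
    [0,0,0],
    [0,0,0],
  ],
)

```text
clock: 9.15
tcp_pos: [0.6048, -0.1429, 0.2183]
tool_rot: [[-0.832, -0.555, 0.0], [-0.555, 0.832, -0.0], [-0.0, -0.0, -1.0]]
ft_force: [-0.8, 0.3, -0.3]
gripper_width: 0.0215
```

>>> carry_out(
  hand=[10,10,10,10,10,10,10,10],
  translation=[
    [0,0,0],
    [0,0,0],
    [0,0,0],
    [0,0,0],
    [0,0,0],
    [0,0,0],
    [0,0,0],
    [0,0,0],
  ],
  turn=[
    [0,0,0],
    [0,0,0],
    [0,0,0],
    [0,0,0],
    [0,0,0],
    [0,0,0],
    [0,0,0],
    [0,0,0],
  ],
)

```text
clock: 10.15
tcp_pos: [0.6048, -0.1429, 0.2183]
tool_rot: [[-0.832, -0.555, 0.0], [-0.555, 0.832, 0.0], [-0.0, -0.0, -1.0]]
ft_force: [1.2, -0.5, -0.2]
gripper_width: 0.0212
```

>>> carry_out(
  hand=[10,10,10,10,10,10,10,10,10,10,10,10],
  translation=[
    [0,0,-15],
    [0,0,-38],
    [0,0,-62],
    [1,4,-78],
    [5,20,-85],
    [11,45,-85],
    [18,75,-85],
    [26,106,-85],
    [33,135,-85],
    [38,155,-85],
    [40.5,166,-85],
    [40.5,168.3,-85],
  ],
  turn=[
    [0,0,0],
    [0,0,0],
    [0,0,0],
    [0,0,0],
    [0,0,0],
    [0,0,0],
    [0,0,0],
    [0,0,0],
    [0,0,0],
    [0,0,0],
    [0,0,0],
    [0,0,0],
  ],
)

```text
clock: 11.65
tcp_pos: [0.4772, -0.0249, 0.3033]
tool_rot: [[-0.832, -0.555, 0.0], [-0.555, 0.832, -0.0], [-0.0, -0.0, -1.0]]
ft_force: [0.4, 0.3, -0.6]
gripper_width: 0.0216
```

>>> carry_out(
  hand=[10,10,10],
  translation=[
    [0,0,6],
    [0,0,10],
    [0,0,10],
  ],
  turn=[
    [0,0,0],
    [0,0,0],
    [0,0,0],
  ],
)

```text
clock: 12.02
tcp_pos: [0.4778, -0.0256, 0.2927]
tool_rot: [[-0.832, -0.555, -0.001], [-0.555, 0.832, 0.0], [0.001, 0.001, -1.0]]
ft_force: [0.1, 0.3, -0.7]
gripper_width: 0.0211
```

```bash
python3 - <<'E'
from h import *
s=state();p=np.array(s['tcp_pos']);R=np.array(s['tool_rot']);tip=p+R@[0,0,.1285];print(s['clock'],tip,R.round(4).tolist())
c=cams.capture('wrist');np.savez('c5.npz',**c)
print('tip',proj(c,tip),'below',proj(c,(tip[0],tip[1],.134)))
im=c['color'][:,:,::-1];cv2.imwrite('pics/w5.png',im)
cv2.imwrite('pics/w5c.png',cv2.resize(im[130:220,195:315],None,fx=6,fy=6,interpolation=2))
E
```

```text
12.025 [ 0.47767977 -0.02555187  0.1641781 ] [[-0.8321, -0.5546, -0.001], [-0.5546, 0.8321, 0.0002], [0.0007, 0.0007, -1.0]]
tip [254.72139969 188.36057129] below [254.73610664 179.17795591]
```

View pics/w5c.png

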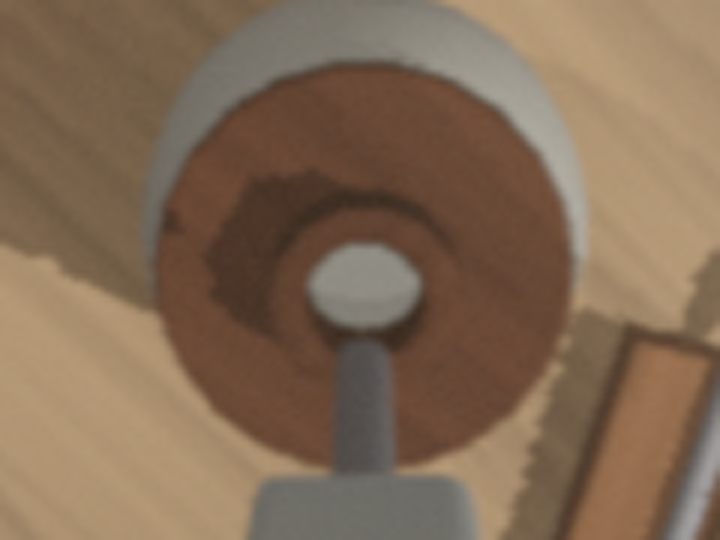

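In the crop the mouth spans x 305–425 from y 240 to about 354, so its centre is at full-image (255.4,179.1). The stem's apex is at crop y≈339, which puts the tip centre at v≈190.6. The tip is therefore about 2.4 mm short along tool +x. I'll correct that, go to about 7 mm above the mouth, and re-check.

>>> carry_out(
  hand=[10,10,10,10,10,10,10,10],
  translation=[
    [1.2,0.1,2],
    [2.4,0.2,8],
    [2.4,0.2,14],
    [2.4,0.2,19],
    [2.4,0.2,22],
    [2.4,0.2,23],
    [2.4,0.2,23],
    [2.4,0.2,23],
  ],
  turn=[
    [0,0,0],
    [0,0,0],
    [0,0,0],
    [0,0,0],
    [0,0,0],
    [0,0,0],
    [0,0,0],
    [0,0,0],
  ],
)

```text
clock: 13.08
tcp_pos: [0.4757, -0.0265, 0.2704]
tool_rot: [[-0.832, -0.555, 0.0], [-0.555, 0.832, -0.0], [-0.0, -0.0, -1.0]]
ft_force: [0.3, -0.2, -0.6]
gripper_width: 0.0214
```

```bash
python3 - <<'E'
from h import *
s=state();p=np.array(s['tcp_pos']);R=np.array(s['tool_rot']);tip=p+R@[0,0,.1285];print(s['clock'],tip,R.round(4).tolist())
c=cams.capture('wrist')
print('tip',proj(c,tip),'below',proj(c,(tip[0],tip[1],.134)))
im=c['color'][:,:,::-1];A=cv2.resize(im[155:215,220:290],None,fx=7,fy=7,interpolation=2)
c=cams.capture('scene');u,v=proj(c,tip);print('scene',u,v,proj(c,(tip[0],tip[1],.134)));u,v=int(u),int(v)
im=c['color'][:,:,::-1];B=cv2.resize(im[v-35:v+25,u-21:u+21],None,fx=7,fy=7,interpolation=2);print(u-21,v-35)
cv2.imwrite('pics/w6.png',np.hstack([A,B]))
E
```

```text
13.075 [ 0.47571959 -0.0265167   0.14191516] [[-0.8319, -0.5549, 0.0002], [-0.5549, 0.8319, -0.0], [-0.0001, -0.0002, -1.0]]
tip [254.74075894 188.34280555] below [254.75201182 185.73800383]
scene 263.6809514531845 164.57238103947458 [263.68843831 166.59593687]
242 129
```

View pics/w6.png

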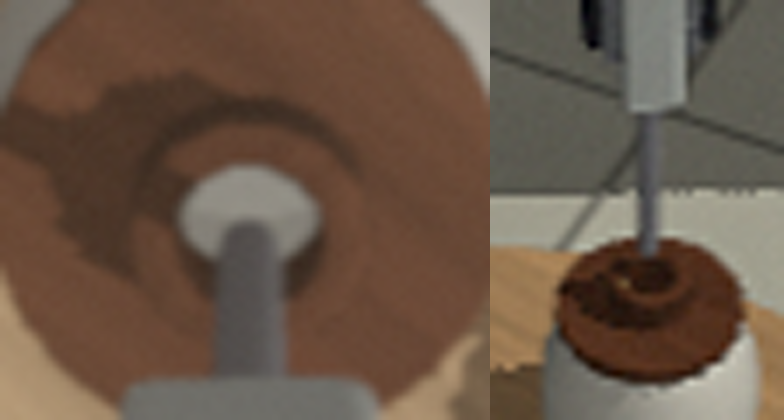

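The wrist view has the mouth centre at crop (250.5,234) and the tip centre at (250,246), where 18 px of parallax is expected, so it overshoots by about 0.8 mm. The scene view agrees laterally. I'll apply a small correction and lower 48 mm gently.

>>> carry_out(
  hand=[10,10,10,10,10,10,10,10,10,10,10,10],
  translation=[
    [-0.5,0,0],
    [-0.5,0,3],
    [-0.5,0,8],
    [-0.5,0,14],
    [-0.5,0,20],
    [-0.5,0,26],
    [-0.5,0,32],
    [-0.5,0,38],
    [-0.5,0,43],
    [-0.5,0,46],
    [-0.5,0,48],
    [-0.5,0,48],
  ],
  turn=[
    [0,0,0],
    [0,0,0],
    [0,0,0],
    [0,0,0],
    [0,0,0],
    [0,0,0],
    [0,0,0],
    [0,0,0],
    [0,0,0],
    [0,0,0],
    [0,0,0],
    [0,0,0],
  ],
)

```text
clock: 14.68
tcp_pos: [0.4761, -0.0262, 0.2223]
tool_rot: [[-0.832, -0.555, 0.0], [-0.555, 0.832, 0.0], [-0.0, -0.0, -1.0]]
ft_force: [0.9, -0.7, 0.7]
gripper_width: 0.0217
```

>>> carry_out(
  hand=[10,10,10,10,10,10],
  translation=[
    [0,0,0],
    [0,0,0],
    [0,0,0],
    [0,0,0],
    [0,0,0],
    [0,0,0],
  ],
  turn=[
    [0,0,0],
    [0,0,0],
    [0,0,0],
    [0,0,0],
    [0,0,0],
    [0,0,0],
  ],
)

```text
clock: 15.42
tcp_pos: [0.4761, -0.0262, 0.2223]
tool_rot: [[-0.832, -0.555, -0.0], [-0.555, 0.832, 0.0], [0.0, 0.0, -1.0]]
ft_force: [0.3, 0.0, -1.2]
gripper_width: 0.0216
```

```bash
python3 - <<'E'
from h import *
s=state();p=np.array(s['tcp_pos']);R=np.array(s['tool_rot']);tip=p+R@[0,0,.1285];print(s['clock'],tip,s['ft_force'],s['gripper_width'],np.degrees(np.arccos(-R[2,2])))
c=cams.capture('wrist');print('axis@mouth',proj(c,(tip[0],tip[1],.134)))
im=c['color'][:,:,::-1];A=cv2.resize(im[160:220,220:290],None,fx=7,fy=7,interpolation=2)
c=cams.capture('scene');u,v=proj(c,(tip[0],tip[1],.134)).astype(int)
im=c['color'][:,:,::-1];B=cv2.resize(im[v-30:v+30,u-21:u+21],None,fx=7,fy=7,interpolation=2)
cv2.imwrite('pics/w7.png',np.hstack([A,B]))
E
```

```text
15.425 [ 0.47604541 -0.02622174  0.09377047] [ 0.2777398   0.00673667 -1.21067658] 0.021637631155580577 0.0027977262227062588
axis@mouth [254.67163665 204.30228598]
```

View pics/w7.png

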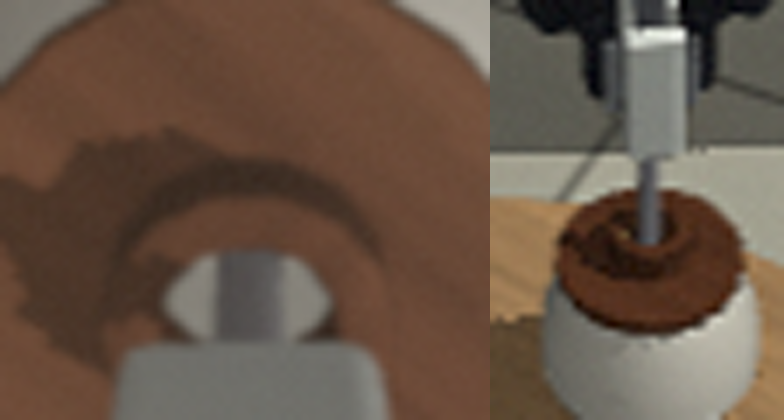

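The stem is centred in the bore. The wrist view has the mouth at crop x 163–333 and the stem at 216–284, about 0.2 mm apart, with the other axis agreeing within about 0.5 mm. There is no contact force and the tilt is about 0°, so I'm handing in.

```bash
python3 -c "
from cell import workorder;print(workorder.sign_off())"
```

```text
the job is handed in; nothing more can be done
None
```

I ran the whole sequence and handed the job in at about 15.4 s on the robot's clock; no verdict is reported. The thermometer was lifted clear of the holder and held about 52 mm above the puck's face for over 2 s. It was then lowered through the collar and is still held there.

**Final position:** The tip is about 40 mm below the collar's mouth, judged by the arm's pose. The tool's tilt is about 0°, and the last wrist picture puts the stem within about 0.5 mm of the bore's centre. The finger opening was 21.6 mm on the 22 mm head, and the force reading of about 1 N gave no sign of contact.

**Disagreements:**
- **Puck position:** the wrist camera and the top and scene views differed by about 4 mm. I trusted the wrist camera; either way the aim was inside the 8.5 mm tolerance.
- **Scene camera:** it showed the tip about 2 px from where I predicted, so I used it only as a side check.
- **Thermometer in the grip:** it sits about 2.4 mm off the tool's axis along its own x. I corrected for this before lowering it.

I did not check again that the puck and bystanders were unmoved, but nothing passed near enough to touch them.

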